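Set the second bench dog and bring the carving blank up against the pair

ROBOT

A 6-joint arm with a two-finger parallel gripper is mounted at the origin on the work surface. World frame = base frame: x ahead of the robot, y to its left, z up, the work surface at z = 0. Lengths are in m, angles in rad, forces in N, time in s.
With the tool pointing down it reaches from about 0.375 to 0.975 m from the base axis. Payload 3.8 kg.
Tool frame: the origin (TCP) lies midway between the tips of the shut fingers; the grasp point (between the pads) lies 19 mm behind it; x points along the fingers, y is the direction in which the jaws open and shut, and the axes are right-handed (so a half turn about x gives the same grasp; the last joint's range is limited). The gripper opens to 88 mm and grips with 3 to 60 N. Pads are 18 mm wide; open, the fingers measure 123 mm over their backs; the gripper's body (75 mm by 187 mm) begins 45 mm behind the grasp point.
Start: joints at [-1.286, 0.264, 1.604, -0, 1.274, -0.037], TCP at [0.213, -0.64, 0.239] pointing down, gripper open.
Joint ranges: [-2.63, 2.63], [-0.94, 2.18], [0.31, 2.57], [-1.31, 4.45], [0, 2.66], [-2.55, 2.55]. Speed limits (rad/s): [2.57, 2.57, 3.14, 3.14, 3.14, 3.14].

INTERFACE

Orientations are given as a rotation vector (axis times angle).
In Python, from cell import manip, inverse_kinematics, cams, order gives the robot as it stands. Calls block until the motion is done:
- manip.move_pose(position, orientation): joint-space move of the TCP to a pose.
- manip.move_linear(position, rate=0.15, rot=None): straight line of the TCP; rot=None keeps the orientation; rate is the mean speed in m/s.
- manip.set_joints(angles): joint-space move.
- manip.set_gripper(opening, force=None): finger opening in m; force is the grip in N (None keeps the last); returns when the fingers have stopped.
- manip.dwell(seconds).
- inverse_kinematics(position, orientation): joint angles nearest the present ones, or None.
- manip.state(): the state.
- cams.capture(name): name is "scene" or "top" or "wrist"; returns a dict with "image" (480x640x3 uint8, blue, green, red), "z_map" (480x640 float32, m along the optical axis (not along the pixel's ray), 0 where there is no reading), "intrinsics" (3x3 intrinsics, pixels), "position" and "orientation" of the camera in the world; the wrist camera has in their place "T_tool_cam" (4x4, takes a point from camera to tool coordinates, whose origin is the TCP and whose axes are the tool frame's). Camera axes: x right, y down, z forward; pixel columns grow to the right and rows downward; lengths in m; the calibration is good to about 2 mm. A picture is of the moment at which its call begins: read the wrist's pose just before it.
A pose or a line that the arm cannot do raises manip.IKError and nothing moves.
- order.close_job(): hands the job in, once; it reports no verdict.
The state is a dict: "clock": time; "joint_pos": joint angles; "joint_velocities": joint speeds; "tau": joint torques, N m; "tool_pos": TCP position; "tcp_rot": TCP orientation; "contact_force": force on the tool from outside, world axes, zero at the start; "moment": the same for the moment, N m; "gripper_width": finger opening in m.
Only numpy, scipy, OpenCV 4.12 (cv2) and the standard library are available. Lean on these libraries where they do the work, as an engineer would, in place of code of your own. Each camera call takes 0.05 s, during which the arm holds its last target.

TASK

Set up the raised carving bench for work: take the block-headed bench dog out of the caddy and slide it into the empty dog hole, a broad face towards the blank like the dog already fitted beside it. Feel for the hole, press the dog gently but firmly past the spring plunger until its shoulder sits fully home on the bench top, and let go. Then slide the wooden blank gently along the bench until its long side bears flush on both dogs; force nothing, and leave the other pegs, tools and pieces where they are.

Things in the scene. Friction and masses are not known exactly. Their poses are not given: they have to be found in the camera images.
- dog: Dog to fit, loose in one caddy hole (which varies): the only one with a rectangular wooden head, 28 (x) by 40 (y) by 40 mm tall, on a round steel shank 20 mm in diameter, 56 mm long, its last 2 mm tapering to 17 mm. 0.2 kg. Origin: on the axis at the shoulder (head's underside); z up. Working faces: the 40 mm wide ones at x = -14 and +14 mm, either will do. Hold the head's upper half, clear of the bench top.
- bench: Raised carver's bench of beech, fixed on the table: 220 mm deep (x, away from the robot at yaw 0), 420 mm long (y), flat top 100 mm above the table, slab 45 mm thick and open below. Origin: centre of its footprint at table height. Empty hole nominally at x 65, y -100 mm, fitted dog at x 65, y 40 mm. Dog and bench must never press on each other with more than 50 N, the plunger's side grip included.
- hole_mark (a point): Nominal centre of the empty dog hole at bench-top height, axes as the bench's. The hole, 21.2 mm in diameter, sharp-rimmed, right through, is in a square aluminium insert (52 mm, level with the top) let in by hand: the true hole lies up to 3 mm off this point along the bench's x and up to 3 mm along its y. Find it by sight or by feel.
- plunger (a joint): Round-nosed spring plunger in the empty hole's far (+x) side, 25 mm below the bench top. 0: out, standing 3 mm into the hole; grows as it is pushed back, to 1 to 3 mm on the shank. The dog's foot meets it 22 mm down; 10 to 25 N of push gets it over, 5 to 12 N carries it on. It grips: the dog won't sink by its weight. In the last 3 mm it drops into a groove in the shank, the push falls off, the shoulder lands.
- fitted_dog (a point): The like dog, already fitted, fixed and fully home, same size and shape: centre of its shoulder, at bench-top height, axes as the bench's. Its working face lies 14 mm from this point towards -x and rises 40 mm above the bench top.
- blank: Carving blank, a plain limewood block 65 (x) by 260 (y) by 50 mm tall, 0.34 to 0.55 kg, loose on the bench on the dogs' near (-x) side, a little askew, 30 to 80 mm short of them. Origin: centre of its underside; y along it. Slides with 2 to 5 N. To go towards the bench's +x; pushed on its near long side midway between the dogs it squares itself up. Never press it on the loose dog with more than 25 N.
- caddy: Dark wooden block that holds the dogs, fixed on the table: 235 (x) by 70 by 40 mm tall, origin at the centre of its underside, three holes 22 mm in diameter and 30 mm deep, 75 mm apart along its x. The shoulders of the dogs in it stand 66 mm above the table; they lift straight out.
- round_dog: Bystander in the caddy: a dog with a round brass head 34 mm in diameter, 32 mm tall. Origin on its axis at the shoulder. Leave it.
- plain_peg: Bystander in the caddy: a plain round wooden peg 20 mm in diameter without a head, its top 106 mm above the table. Origin on its axis 40 mm below its top. Leave it.
- mallet: Bystander: a round carver's mallet, 235 mm long, 75 mm across its head, lying on the table near the robot. Leave it.
- gouge: Bystander: a carving gouge, 210 mm long, lying on the left (+y) end of the bench top. Leave it.
- form: Bystander: a small turned wooden form, 80 mm across, 138 mm tall, standing on the table. Leave it.
- sanding_block: Bystander: a cork sanding block, 100 by 58 by 30 mm, lying on the table near the robot. Leave it.
Things that resemble listed ones, but are neither listed nor needed, are in the scene too. What is shaped like the dog but orange or pink is not meant.

How it is judged:
By the outcome, as a careful person would: the job done as asked, in the order asked, and still so for the second after the job is handed in, with the robot touching nothing.
It also fails if it takes over 72 s, if anything falls off the work surface, if the arm or the gripper's body presses on something with over 40 N, if the wrist force passes 120 N, or if a joint passes its speed limit or range.

## Working session

There is one attempt and no reset: what is moved stays moved. The work goes in short steps, each a Python script; the robot and the scene stay as the last script left them, time stands still between calls to the robot, and variables do not carry over. Pictures are saved under pics/ and viewed, and the job is handed in when it is done.

```bash
ls; mkdir -p pics; python3 - <<'E'
from cell import manip,cams
import cv2
for n in ["scene","top","wrist"]:
    c=cams.capture(n); cv2.imwrite(f"pics/a_{n}.png",c["image"])
    print(n,c["intrinsics"].tolist(),c.get("position"),c.get("orientation"),c.get("T_tool_cam"))
s=manip.state(); print(s)
E
```

```text
pics
scene [[438.0256409063683, 0.0, 318.8249562800214], [0.0, 438.0256409063683, 244.02978792873674], [0.0, 0.0, 1.0]] [ 1.1044334  -0.20275973  0.7436107 ] [-1.98765175 -1.46104927  0.57923933] None
top [[514.5005424107317, 0.0, 313.30985575469373], [0.0, 514.5005424107317, 238.05840794802907], [0.0, 0.0, 1.0]] [ 0.46688292 -0.00240236  1.01082692] [-2.18407545  2.21394864 -0.049024  ] None
wrist [[377.41450592580776, 0.0, 319.6197182671868], [0.0, 377.41450592580776, 245.61608107461274], [0.0, 0.0, 1.0]] None None [[-8.26713381e-04 -3.22581757e-01  9.46541244e-01 -1.45874465e-01]
 [ 9.99998997e-01  8.21631903e-04  1.15341621e-03 -5.81517518e-04]
 [-1.14977951e-03  9.46541249e-01  3.22580754e-01 -8.44052315e-02]
 [ 0.00000000e+00  0.00000000e+00  0.00000000e+00  1.00000000e+00]]
{'clock': 0.15, 'joint_pos': array([-1.28591233e+00,  2.64583519e-01,  1.60506093e+00,  7.78512592e-06,
        1.27369846e+00, -3.68767665e-02]), 'joint_velocities': array([ 6.61001018e-04,  2.66287224e-05, -3.27166682e-03,  2.46587304e-05,
       -3.13082780e-03,  1.77839287e-03]), 'tau': array([-1.29830252e-05, -5.02848530e+01, -3.57469797e+01,  7.28779938e-02,
        2.50137015e-02, -1.00331872e-04]), 'tool_pos': array([ 0.2133205 , -0.63982354,  0.23767137]), 'tcp_rot': array([ 2.04798174,  0.33418811, -2.04841561]), 'contact_force': array([ 0.47973333,  0.41771845, -0.01714042]), 'moment': array([-0.04558127,  0.01254838,  0.03015704]), 'gripper_width': 0.08830010685106195}
```

View pics/a_top.png

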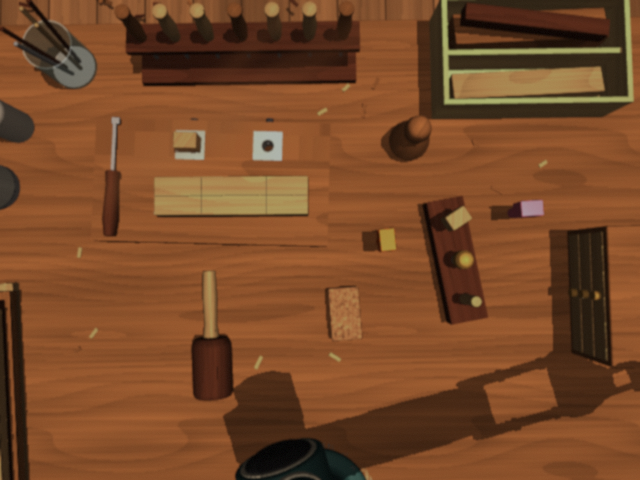

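View pics/a_scene.png

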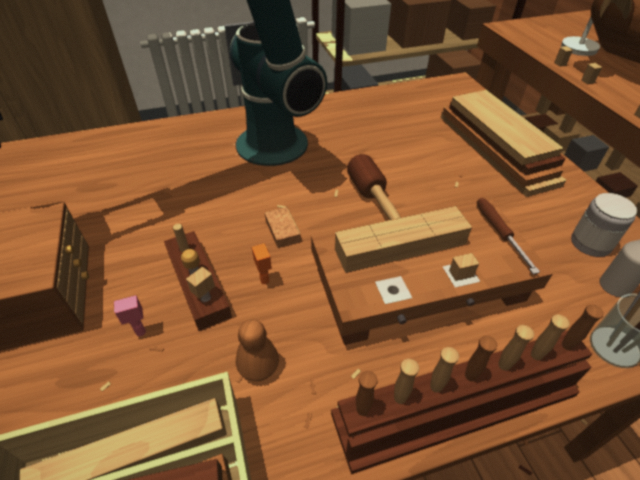

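View pics/a_wrist.png

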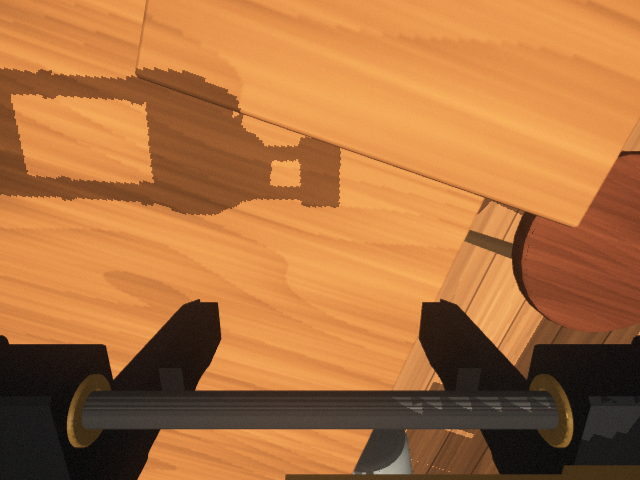

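```bash
cat > h.py <<'E'
import numpy as np, cv2
from scipy.spatial.transform import Rotation as R
from cell import manip, inverse_kinematics, cams, order
def cam(name):
    s=manip.state()
    c=cams.capture(name)
    if "T_tool_cam" in c and c["T_tool_cam"] is not None:
        T=np.eye(4);T[:3,:3]=R.from_rotvec(s["tcp_rot"]).as_matrix();T[:3,3]=s["tool_pos"]
        c["T"]=T@np.array(c["T_tool_cam"])
    else:
        T=np.eye(4);T[:3,:3]=R.from_rotvec(c["orientation"]).as_matrix();T[:3,3]=c["position"];c["T"]=T
    return c
def ray(c,uv,z):
    uv=np.atleast_2d(np.array(uv,float))
    d=np.c_[uv,np.ones(len(uv))]@np.linalg.inv(c["intrinsics"]).T@c["T"][:3,:3].T
    o=c["T"][:3,3]
    return o+d*((z-o[2])/d[:,2])[:,None]
def proj(c,p):
    p=np.atleast_2d(p); q=(p-c["T"][:3,3])@c["T"][:3,:3]
    q=q@c["intrinsics"].T
    return q[:,:2]/q[:,2:]
def down(yaw):
    # tool x -> -z, tool y -> (cos,sin) yaw
    y=np.array([np.cos(yaw),np.sin(yaw),0]);x=np.array([0,0,-1.]);z=np.cross(x,y)
    return R.from_matrix(np.c_[x,y,z]).as_rotvec()
E
python3 - <<'E'
from h import *
c=cam("top"); im=c["image"]
cv2.imwrite("pics/b1.png",cv2.resize(im[180:330,370:570],None,fx=4,fy=4,interpolation=cv2.INTER_CUBIC))
cv2.imwrite("pics/b2.png",cv2.resize(im[105:255,90:340],None,fx=3.2,fy=3.2,interpolation=cv2.INTER_CUBIC))
import pickle; pickle.dump(c,open("top.pkl","wb"))
# depth points
zm=c["z_map"]
for n,(u,v) in dict(dog=(458,217),fit=(185,140),blank=(230,197),bench=(228,150),round=(464,260)).items():
    print(n, zm[v,u], c["T"][2,3]-zm[v,u])
s=manip.state(); print(R.from_rotvec(s["tcp_rot"]).as_matrix().round(3), R.from_rotvec(c["orientation"]).as_matrix().round(3))
E
```

```text
dog 0.9084493 0.10237762526865613
fit 0.8826778 0.12814912394877087
blank 0.8651848 0.1456421335160316
bench 0.9205006 0.09032634095545422
round 0.9139849 0.09684202269907605
[[-0.     0.316 -0.949]
 [ 0.001 -0.949 -0.316]
 [-1.    -0.001 -0.   ]] [[-0.014 -0.999  0.044]
 [-1.     0.014 -0.   ]
 [-0.    -0.044 -0.999]]
```

View pics/b1.png

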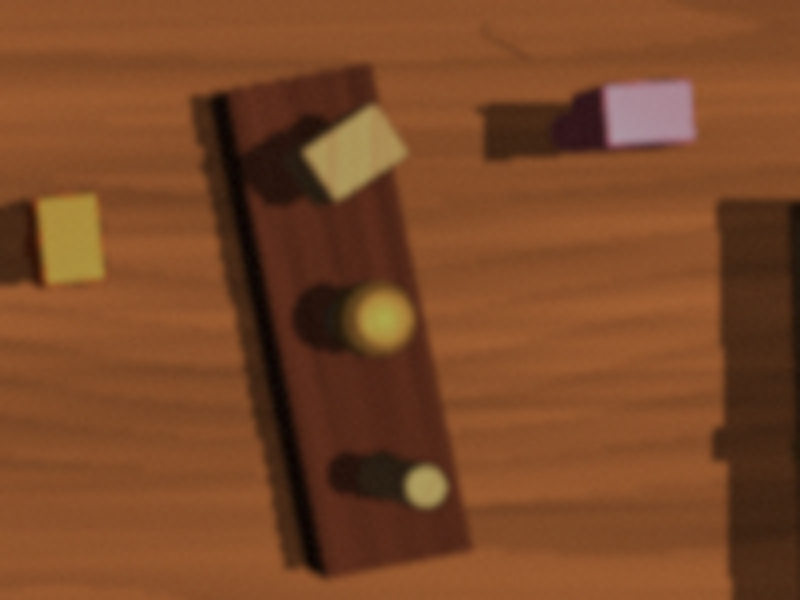

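View pics/b2.png

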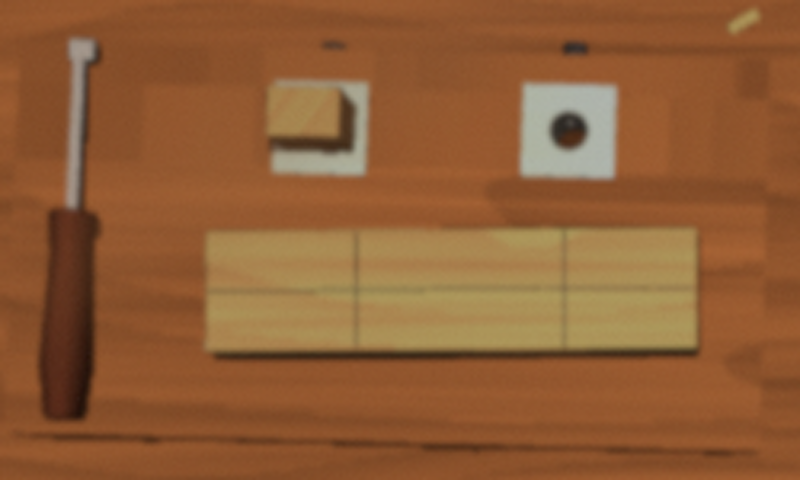

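```bash
python3 - <<'E'
from h import *
import pickle
c=pickle.load(open("top.pkl","rb"))
A=lambda p:(np.array(p)+.5)/4-.5+[370,180]
B=lambda p:(np.array(p)+.5)/3.2-.5+[90,105]
def show(n,p,z):
    q=ray(c,p,z); print(n,q.round(4)[:,:2].tolist(), "mean",q.mean(0).round(4))
    return q
q=show("dog",A([(302,153),(375,103),(409,153),(338,202)]),.106)
print("edges",np.linalg.norm(np.diff(q,axis=0),axis=1), np.degrees(np.arctan2(*(q[1]-q[0])[[1,0]])),np.degrees(np.arctan2(*(q[2]-q[3])[[1,0]])))
q=show("caddy top",A([(230,92),(372,65),(470,547),(325,577)]),.04)
q=show("hole",B([(569,131)]),.1)
q=show("insert",B([(521,83),(618,85),(616,179),(521,177)]),.1)
q=show("insertF",B([(272,80),(369,82),(367,176),(270,174)]),.1)
q=show("fit top",B([(269,86),(342,88),(340,138),(266,136)]),.14)
print(np.linalg.norm(np.diff(q,axis=0),axis=1))
q=show("blank top",B([(206,231),(698,227),(698,350),(206,352)]),.15)
print(np.linalg.norm(np.diff(q,axis=0),axis=1))
E
```

```text
dog [[0.5395, -0.2357], [0.5612, -0.2685], [0.5389, -0.2829], [0.5177, -0.2511]] mean [ 0.5393 -0.2596  0.106 ]
edges [0.03929007 0.0265658  0.03826675] -56.50403876872208 -56.345458893021735
caddy top [[0.5743, -0.2194], [0.5862, -0.287], [0.3585, -0.3269], [0.3455, -0.2586]] mean [ 0.4661 -0.273   0.04  ]
hole [[0.6738, 0.0768]] mean [0.6738 0.0768 0.1   ]
insert [[0.7012, 0.1034], [0.6993, 0.0492], [0.6464, 0.0509], [0.6483, 0.1038]] mean [0.6738 0.0768 0.1   ]
insertF [[0.7048, 0.2425], [0.7029, 0.1883], [0.65, 0.1897], [0.6519, 0.2437]] mean [0.6774 0.2161 0.1   ]
fit top [[0.6911, 0.2334], [0.6895, 0.1944], [0.6626, 0.1955], [0.6642, 0.235]] mean [0.6769 0.2146 0.14  ]
[0.03903676 0.02696567 0.03951716]
blank top [[0.6119, 0.2639], [0.6105, 0.0051], [0.5456, 0.0059], [0.5481, 0.2639]] mean [0.579  0.1347 0.15  ]
[0.25888343 0.06492213 0.25803048]
```

In the top view there are three block-headed dogs. The pale wooden one is in the caddy's far hole at (458,218), the orange one is at (387,240) and the pink one at (530,209). Only the first fits the description: its head is plain wood and it stands in the caddy, beside round brass (464,260) and the peg (475,301). The crop confirms this. The empty hole is at (268,146) and the fitted dog at (186,140).

```bash
python3 - <<'E'
from h import *
import pickle
manip.move_pose([0.539,-0.26,0.25],down(np.radians(-56.4)))
s=manip.state(); print(s["clock"],s["tool_pos"],s["joint_pos"].round(3),s["contact_force"])
c=cam("wrist"); pickle.dump(c,open("w1.pkl","wb")); cv2.imwrite("pics/c1.png",c["image"])
print(proj(c,[[0.5393,-0.2596,0.106]]))
E
```

```text
2.0167 [ 0.53869026 -0.26094059  0.249995  ] [-0.492  0.114  1.76  -0.     1.268  0.493] [0.56779433 0.534342   0.34051688]
[[318.83855341 227.12353506]]
```

View pics/c1.png

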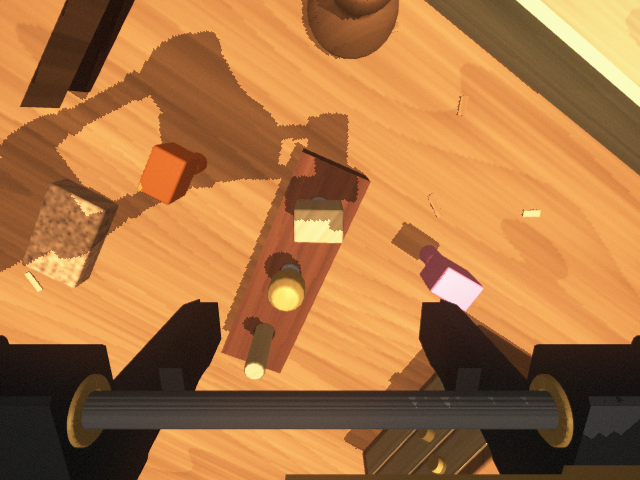

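```bash
python3 - <<'E'
from h import *
import pickle
c=pickle.load(open("w1.pkl","rb"))
cv2.imwrite("pics/c2.png",cv2.resize(c["image"][185:260,270:370],None,fx=8,fy=8,interpolation=cv2.INTER_CUBIC))
E
```

```text
(no output)
```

View pics/c2.png

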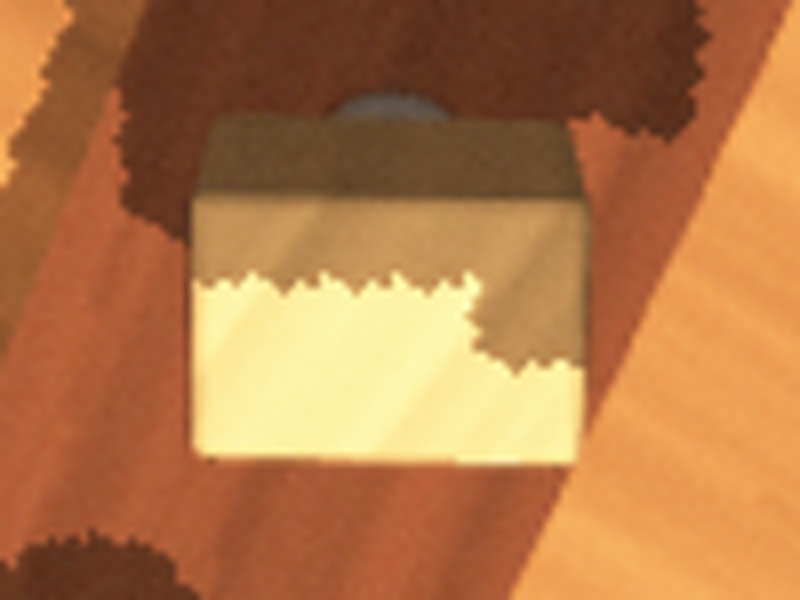

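```bash
python3 - <<'E'
from h import *
import pickle
c=pickle.load(open("w1.pkl","rb"))
p=(np.array([(192,197),(588,200),(579,465),(196,458)])+.5)/8-.5+[270,185]
q=ray(c,p,.106); print(q.round(4),q.mean(0))
e=np.diff(np.r_[q,q[:1]],axis=0); print(np.linalg.norm(e,axis=1), np.degrees(np.arctan2(e[:,1],e[:,0])))
E
```

```text
[[ 0.5405 -0.235   0.106 ]
 [ 0.5618 -0.2675  0.106 ]
 [ 0.5387 -0.2824  0.106 ]
 [ 0.5179 -0.2497  0.106 ]] [ 0.53974165 -0.25866073  0.106     ]
[0.03889504 0.02743944 0.03873894 0.02698828] [ -56.8667977  -147.15469365  122.46641748   33.1774611 ]
```

```bash
python3 - <<'E'
from h import *
r=down(np.radians(-57))
manip.set_gripper(0.064,20)
manip.move_pose([0.5395,-0.2591,0.14],r)
manip.move_linear([0.5395,-0.2591,0.082],rate=0.06)
s=manip.state(); print(s["clock"],s["tool_pos"],s["contact_force"].round(2))
manip.set_gripper(0.02,15)
s=manip.state(); print(s["clock"],s["tool_pos"],s["contact_force"].round(2),s["gripper_width"])
manip.set_gripper(0.02,45)
s=manip.state(); print(s["clock"],s["tool_pos"],s["contact_force"].round(2),s["gripper_width"])
manip.move_linear([0.5395,-0.2591,0.19],rate=0.1)
manip.dwell(0.2)
s=manip.state(); print(s["clock"],s["tool_pos"],s["contact_force"].round(2),s["gripper_width"],s["moment"].round(3))
c=cam("wrist"); cv2.imwrite("pics/d1.png",c["image"])
E
```

```text
4.2333 [ 0.53987985 -0.25929822  0.0824438 ] [-0.65  0.5  -1.  ]
4.7167 [ 0.53968141 -0.25918482  0.08228793] [ 0.   -1.19  1.04] 0.039504189273203365
4.9333 [ 0.53968272 -0.25921735  0.08228441] [-1.22  0.27  2.07] 0.03967823681116074
6.3667 [ 0.5390907  -0.25887145  0.18912428] [ 0.77  0.9  -2.25] 0.039375267089301384 [-0.024  0.012  0.018]
```

View pics/d1.png

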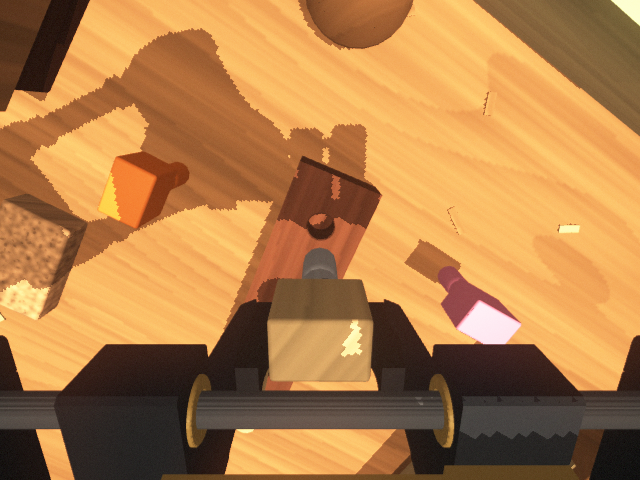

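```bash
python3 - <<'E'
from h import *
import pickle
c=cam("wrist");T=c["T"]
s=manip.state()
q=ray(c,[(275,281),(366,280),(372,378),(269,380)],s["tool_pos"][2]+.024)
Rt=R.from_rotvec(s["tcp_rot"]).as_matrix()
print("head in tool",((q-s["tool_pos"])@Rt).round(4), ((q-s["tool_pos"])@Rt).mean(0))
print(ray(c,[(320,226)],.04))
manip.move_linear([0.5395,-0.2591,0.255],rate=0.2)
manip.move_pose([0.674,0.077,0.255],down(np.radians(-92)))
manip.dwell(0.1)
s=manip.state(); print(s["clock"],s["tool_pos"],s["joint_pos"].round(2),s["contact_force"].round(2))
c=cam("wrist"); pickle.dump(c,open("w2.pkl","wb")); cv2.imwrite("pics/e1.png",c["image"])
t=cam("top"); cv2.imwrite("pics/e1t.png",t["image"])
E
```

```text
head in tool [[-0.024  -0.0162 -0.0298]
 [-0.024   0.0158 -0.0302]
 [-0.024   0.0198  0.0112]
 [-0.024  -0.0201  0.0121]] [-0.0240035 -0.0001813 -0.0091871]
[[ 0.53969601 -0.25860237  0.04      ]]
8.4 [0.67378813 0.0756155  0.25461389] [ 0.08  0.26  1.58 -0.    1.3   1.68] [-0.01 -0.58 -1.73]
```

View pics/e1.png

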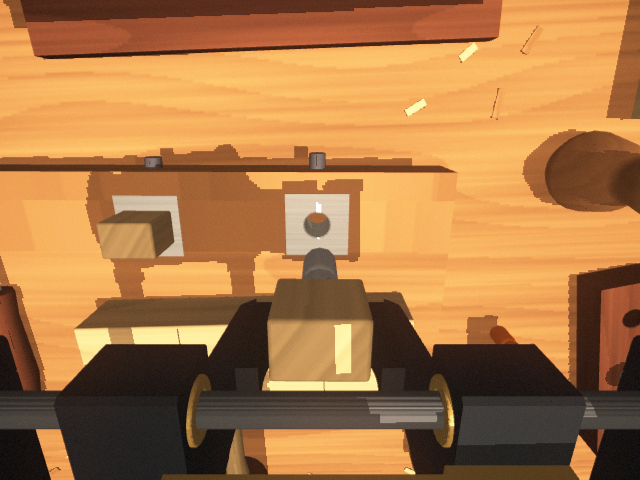

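```bash
python3 - <<'E'
from h import *
import pickle
c=pickle.load(open("w2.pkl","rb"))
cv2.imwrite("pics/e2.png",cv2.resize(c["image"][180:300,80:380],None,fx=2.66,fy=2.66,interpolation=cv2.INTER_CUBIC))
cv2.imwrite("pics/e3.png",cv2.resize(c["image"][185:285,270:370],None,fx=6,fy=6,interpolation=cv2.INTER_CUBIC))
E
```

```text
(no output)
```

View pics/e2.png

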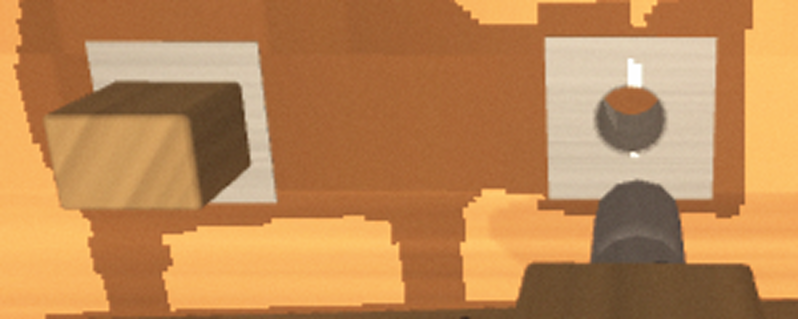

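View pics/e3.png

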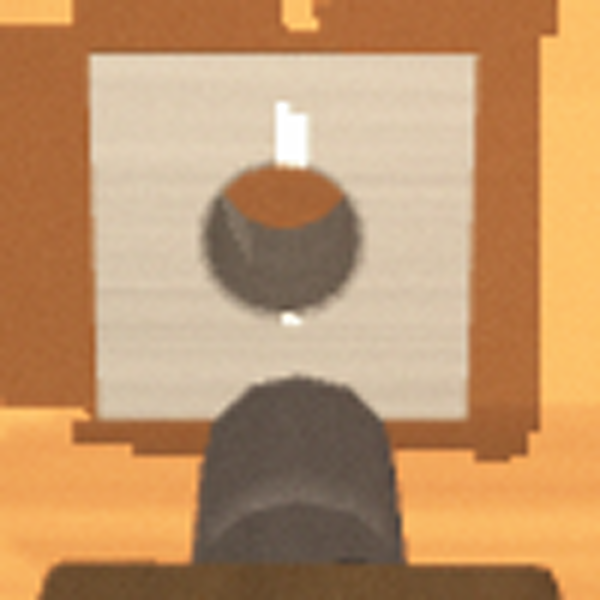

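```bash
python3 - <<'E'
from h import *
import pickle
c=pickle.load(open("w2.pkl","rb"))
A=lambda p:(np.array(p)+.5)/6-.5+[270,185]
h=ray(c,A([(281.5,239)]),.1); print("hole",h)
q=ray(c,A([(89,54),(477,54),(467,418),(98,418)]),.1); print(q.round(4),q.mean(0)); e=np.diff(np.r_[q,q[:1]],axis=0);print(np.linalg.norm(e,axis=1), np.degrees(np.arctan2(e[:,1],e[:,0])))
B=lambda p:(np.array(p)+.5)/2.66-.5+[80,180]
q=ray(c,B([(86,42),(258,42),(275,202)]),.1); print(q.round(4)); print((q[0]+q[2])/2)
q=ray(c,B([(45,115),(189,114),(201,208),(65,209)]),.14);print("fit",q.round(4),q.mean(0)); e=np.diff(np.r_[q,q[:1]],axis=0);print(np.linalg.norm(e,axis=1), np.degrees(np.arctan2(e[:,1],e[:,0])))
s=manip.state();Rt=R.from_rotvec(s["tcp_rot"]).as_matrix();print(s["tool_pos"])
f=ray(c,A([(300,377)]),s["tool_pos"][2]-.072); print("foot tip in tool",(f-s["tool_pos"])@Rt)
E
```

```text
hole [[0.67414705 0.07838461 0.1       ]]
[[0.7007 0.1032 0.1   ]
 [0.6989 0.0513 0.1   ]
 [0.647  0.0532 0.1   ]
 [0.6489 0.1053 0.1   ]] [0.67387065 0.07822228 0.1       ]
[0.0519476  0.0519034  0.05213548 0.05189784] [-92.01312199 177.87961391  87.98001256  -2.32781761]
[[0.704  0.2418 0.1   ]
 [0.7022 0.1899 0.1   ]
 [0.6507 0.1926 0.1   ]]
[0.67737066 0.21720784 0.1       ]
fit [[0.692  0.2346 0.14  ]
 [0.6909 0.1959 0.14  ]
 [0.6639 0.1974 0.14  ]
 [0.665  0.2351 0.14  ]] [0.67793675 0.21575847 0.14      ]
[0.03869041 0.02696584 0.03772485 0.0269784 ] [-91.60477755 176.78057978  88.42936571  -1.16781717]
[0.67398541 0.07568374 0.25504386]
foot tip in tool [[ 0.07200033 -0.00023339 -0.00876001]]
```

```bash
python3 - <<'E'
from h import *
import pickle
c=pickle.load(open("w2.pkl","rb"))
g=c["image"].astype(float).sum(2); g=cv2.GaussianBlur(g,(3,3),0)
P=[]
for u in list(range(10,140,4))+list(range(170,295,4))+list(range(340,440,4)):
    col=np.diff(g[160:185,u]); v=160+np.argmax(col); P.append((u,v+.5))
P=np.array(P)
q=ray(c,P,.1)
l=cv2.fitLine(q[:,:2].astype(np.float32),cv2.DIST_HUBER,0,.01,.01).ravel();print(l, np.degrees(np.arctan2(l[1],l[0])), P[::8].tolist())
# right end of bench
c=pickle.load(open("top.pkl","rb"))
q=ray(c,[(99,240.5),(320,245.8)],.1);d=q[1]-q[0];print(np.degrees(np.arctan2(d[1],d[0])))
E
```

```text
[0.0350882  0.9993842  0.7202084  0.15778969] 87.989174 [[10.0, 170.5], [42.0, 171.5], [74.0, 171.5], [106.0, 171.5], [138.0, 171.5], [198.0, 171.5], [230.0, 171.5], [262.0, 171.5], [294.0, 171.5], [368.0, 171.5], [400.0, 171.5], [432.0, 172.5]]
-92.15264527142068
```

```bash
cat >> h.py <<'E'
def S(tag=""):
    s=manip.state(); Rt=R.from_rotvec(s["tcp_rot"]).as_matrix()
    print(tag,round(s["clock"],2),s["tool_pos"].round(4),"F",s["contact_force"].round(1),"M",s["moment"].round(2),"yaw",np.degrees(np.arctan2(Rt[1,1],Rt[0,1])).round(2),"tilt",Rt[:,0].round(4)[:2],"w",round(s["gripper_width"],4)); return s
E
python3 - <<'E'
from h import *
r=down(np.radians(-92))
S()
manip.move_linear([0.6741,0.0780,0.182],rate=0.1,rot=r); manip.dwell(.2)
S()
c=cam("wrist"); cv2.imwrite("pics/f1.png",c["image"][150:390,160:480].repeat(2,0).repeat(2,1))
E
```

```text
8.5 [0.674  0.0757 0.255 ] F [ 0.9 -0.4 -1.8] M [ 0.02 -0.01  0.  ] yaw -92.09 tilt [ 0.     -0.0002] w 0.0396
 9.58 [0.6748 0.0781 0.1832] F [ 0.1  0.3 -2.4] M [ 0.06  0.01 -0.01] yaw -92.0 tilt [0.0019 0.0002] w 0.0397
```

View pics/f1.png

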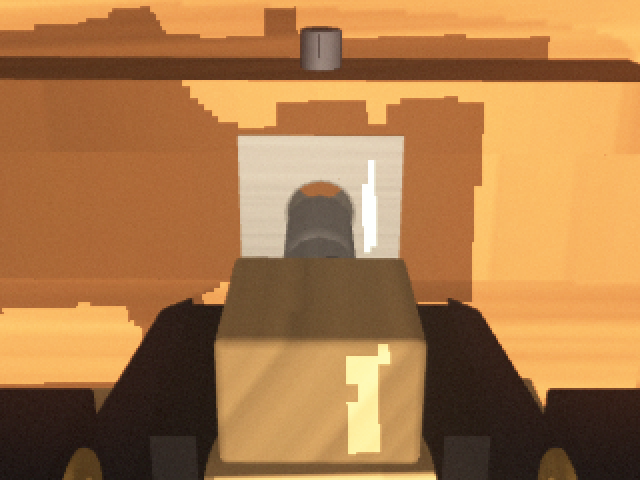

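```bash
cat >> h.py <<'E'
def guarded(x,y,z0,z1,step,fmax,rate=.03,every=1,lat=25):
    z=z0;k=0
    while z>z1:
        z=max(z-step,z1); manip.move_linear([x,y,z],rate=rate); k+=1
        s=manip.state(); f=s["contact_force"]
        if k%every==0: print(round(s["clock"],2),"cmd",round(z,4),s["tool_pos"].round(4),"F",f.round(1))
        if f[2]+2.2>fmax or np.hypot(f[0],f[1])>lat:
            print("STOP",round(s["clock"],2),"cmd",round(z,4),s["tool_pos"].round(4),"F",f.round(1)); return z,True
    return z,False
E
python3 - <<'E'
from h import *
print(guarded(.6737,.0780,.182,.164,.001,5)); S()
E
```

```text
9.88 cmd 0.181 [0.6736 0.078  0.181 ] F [ 0.   0.6 -2.8]
10.13 cmd 0.18 [0.6736 0.078  0.1798] F [ 0.   0.  -1.3]
10.38 cmd 0.179 [0.6736 0.078  0.1789] F [-0.   0.6 -2.3]
10.63 cmd 0.178 [0.6736 0.078  0.1779] F [-0.2  0.4 -2.3]
10.88 cmd 0.177 [0.6736 0.078  0.1769] F [ 0.8  0.4 -2.3]
11.13 cmd 0.176 [0.6736 0.078  0.1759] F [ 0.1 -0.  -1.8]
11.38 cmd 0.175 [0.6736 0.078  0.1749] F [-0.9 -0.  -2.9]
11.63 cmd 0.174 [0.6736 0.078  0.1739] F [ 0.2 -0.2 -2.3]
11.88 cmd 0.173 [0.6736 0.078  0.1729] F [ 0.2 -0.5 -1.7]
12.13 cmd 0.172 [0.6736 0.078  0.1719] F [ 0.7 -0.8 -1.7]
12.38 cmd 0.171 [0.6736 0.078  0.1709] F [ 0.  -0.8 -2. ]
12.63 cmd 0.17 [0.6736 0.078  0.1699] F [-0.7  0.3 -1.7]
12.88 cmd 0.169 [0.6736 0.078  0.1689] F [ 0.8  0.3 -2.4]
13.13 cmd 0.168 [0.6736 0.078  0.1679] F [-0.2  0.1 -1.7]
13.38 cmd 0.167 [0.6736 0.078  0.1669] F [ 0.1 -0.  -1.5]
13.63 cmd 0.166 [0.6737 0.078  0.1659] F [-0.3  0.6 -1. ]
13.88 cmd 0.165 [0.6736 0.078  0.1649] F [ 0.5  0.9 -2.7]
14.13 cmd 0.164 [0.6737 0.078  0.1639] F [ 0.6  0.  -1.7]
(0.164, False)
 14.13 [0.6737 0.078  0.1639] F [ 0.6  0.  -1.7] M [ 0.04 -0.09  0.02] yaw -92.0 tilt [-0.0001 -0.    ] w 0.0395
```

```bash
python3 - <<'E'
from h import *
z,st=guarded(.6737,.0780,.164,.152,.002,8)
if not st: print(guarded(.6737,.0780,.152,.141,.001,30,rate=.02))
S()
E
```

```text
14.38 cmd 0.162 [0.6736 0.078  0.1617] F [ 0.5 -0.1 -2.5]
14.63 cmd 0.16 [0.6736 0.078  0.1598] F [-0.1 -0.1 -1.7]
14.88 cmd 0.158 [0.6736 0.078  0.1577] F [-0.6 -0.1 -2.9]
15.13 cmd 0.156 [0.6736 0.078  0.1558] F [-0.2 -0.6 -1.4]
15.38 cmd 0.154 [0.6736 0.078  0.1538] F [-0.6 -0.6 -2.8]
15.63 cmd 0.152 [0.6736 0.078  0.1518] F [ 0.3 -0.6 -2.3]
15.88 cmd 0.151 [0.6736 0.078  0.1509] F [ 0.3 -0.4 -2.1]
16.13 cmd 0.15 [0.6737 0.078  0.1499] F [ 0.2  0.5 -1.6]
16.38 cmd 0.149 [0.6737 0.078  0.1491] F [-0.3  0.3 -0.9]
16.63 cmd 0.148 [0.6738 0.078  0.1483] F [-0.8 -0.8 -0.2]
16.88 cmd 0.147 [0.6738 0.078  0.1474] F [-1.  -0.6  2.6]
17.13 cmd 0.146 [0.6739 0.0779 0.1465] F [-1.8 -0.4  4.6]
17.38 cmd 0.145 [0.6739 0.078  0.1455] F [-1.6 -0.4  4.4]
17.63 cmd 0.144 [0.6739 0.0779 0.1443] F [-2.4 -1.2  3.6]
17.88 cmd 0.143 [0.6738 0.0779 0.143 ] F [-1.4 -1.   3.7]
18.13 cmd 0.142 [0.6738 0.078  0.1418] F [-0.7  0.2  3.3]
18.38 cmd 0.141 [0.6737 0.0779 0.1405] F [-1.  -1.3  1.9]
(0.141, False)
 18.38 [0.6737 0.0779 0.1405] F [-1.  -1.3  1.9] M [-0.12  0.15 -0.07] yaw -92.0 tilt [-0.0001 -0.0001] w 0.0397
```

```bash
python3 - <<'E'
from h import *
manip.dwell(.2); S()
c=cam("wrist"); cv2.imwrite("pics/g1.png",c["image"][150:390,160:480].repeat(2,0).repeat(2,1))
E
```

```text
18.58 [0.6736 0.0779 0.1405] F [ 0.4 -1.2  0.2] M [-0.19  0.03 -0.02] yaw -92.0 tilt [-0.0003 -0.0001] w 0.0395
```

View pics/g1.png

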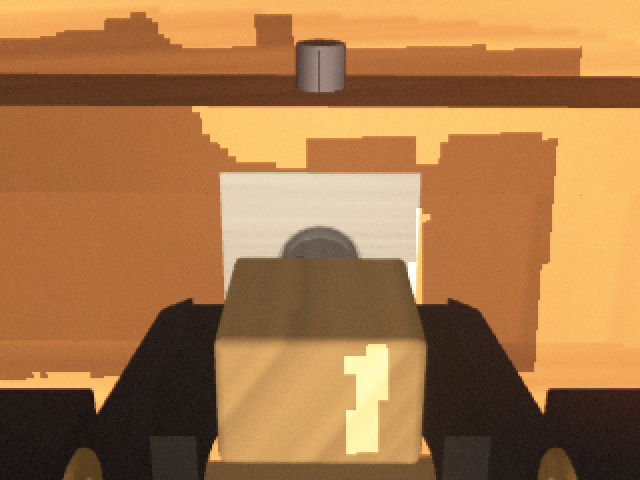

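The head hasn't moved in the fingers: it's still at rows 258–462, as before. The foot is past the plunger, so I'm carrying on down to the shoulder.

```bash
python3 - <<'E'
from h import *
z,st=guarded(.6737,.0780,.141,.121,.002,28,rate=.02)
if not st: print(guarded(.6737,.0780,.121,.112,.0007,20,rate=.01))
manip.dwell(.1);S()
E
```

```text
18.88 cmd 0.139 [0.6736 0.078  0.1385] F [ 0.6 -1.2 -0.9]
19.13 cmd 0.137 [0.6736 0.078  0.1365] F [-0.2 -0.3 -1.7]
19.38 cmd 0.135 [0.6736 0.078  0.1348] F [ 0.8 -0.9  1.9]
19.63 cmd 0.133 [0.6736 0.078  0.1327] F [ 0.2 -0.4  0.2]
19.88 cmd 0.131 [0.6736 0.078  0.1305] F [-0.5 -1.1 -0. ]
20.13 cmd 0.129 [0.6736 0.078  0.1284] F [ 0.5 -0.7 -0. ]
20.38 cmd 0.127 [0.6736 0.078  0.1267] F [-0.1 -1.2 -0. ]
20.63 cmd 0.125 [0.6736 0.078  0.1246] F [-0.7 -0.9 -0.5]
20.88 cmd 0.123 [0.6736 0.078  0.1224] F [ 0.3 -0.6 -1.2]
21.13 cmd 0.121 [0.6736 0.078  0.1204] F [-0.4 -1.4 -1.2]
21.38 cmd 0.1203 [0.6736 0.078  0.12  ] F [-0.1 -0.8 -1.3]
21.63 cmd 0.1196 [0.6737 0.078  0.1198] F [-1.8 -0.6  1. ]
21.88 cmd 0.1189 [0.6737 0.078  0.1189] F [-0.8 -1.1  0.8]
22.13 cmd 0.1182 [0.6736 0.078  0.1178] F [-0.3 -0.7 -1.6]
22.38 cmd 0.1175 [0.6736 0.0781 0.1169] F [ 0.5  0.4 -2.4]
22.63 cmd 0.1168 [0.6736 0.0781 0.1164] F [ 1.  -1.2 -3. ]
22.88 cmd 0.1161 [0.6737 0.078  0.1163] F [-1.5 -0.3 -1.5]
23.13 cmd 0.1154 [0.6738 0.078  0.1162] F [-3.3 -0.3  4.3]
23.38 cmd 0.1147 [0.6739 0.078  0.1162] F [-3.6  0.6  7.4]
23.63 cmd 0.114 [0.674  0.078  0.1162] F [-5.7  0.3 10.3]
23.88 cmd 0.1133 [0.6741 0.078  0.1161] F [-6.8 -0.7 12.5]
24.13 cmd 0.1126 [0.6741 0.078  0.1161] F [-7.  -0.3 15.6]
24.38 cmd 0.112 [0.6742 0.078  0.116 ] F [-8.7 -0.2 17.9]
STOP 24.38 cmd 0.112 [0.6742 0.078  0.116 ] F [-8.7 -0.2 17.9]
(0.112, True)
 24.48 [0.6742 0.0781 0.1161] F [-7.5 -0.7 18. ] M [-0.14  1.58 -0.01] yaw -91.99 tilt [0.0017 0.    ] w 0.0395
```

```bash
python3 - <<'E'
from h import *
import pickle
manip.move_linear([.6736,.0780,.1159],rate=.02); S()
manip.set_gripper(.064,20); S()
manip.move_linear([.6736,.0780,.27],rate=.15); manip.dwell(.1); S("up")
c=cam("wrist"); cv2.imwrite("pics/h1.png",c["image"]); pickle.dump(c,open("w3.pkl","wb"))
t=cam("scene"); cv2.imwrite("pics/h2.png",t["image"][170:350,280:560].repeat(2,0).repeat(2,1))
t=cam("top"); pickle.dump(t,open("top3.pkl","wb"))
E
```

```text
24.82 [0.6738 0.078  0.1162] F [-2.6  0.3  3.5] M [-0.08  0.44 -0.03] yaw -92.0 tilt [ 0.0004 -0.    ] w 0.0399
 25.36 [0.6736 0.078  0.1157] F [ 0.6 -0.2 -0.8] M [ 0.07 -0.01  0.02] yaw -92.0 tilt [-0.0002  0.    ] w 0.0638
up 26.63 [0.6728 0.0779 0.2682] F [0.2 0.9 0.5] M [-0.02 -0.02  0.01] yaw -92.0 tilt [-0.003  -0.0002] w 0.064
```

View pics/h1.png

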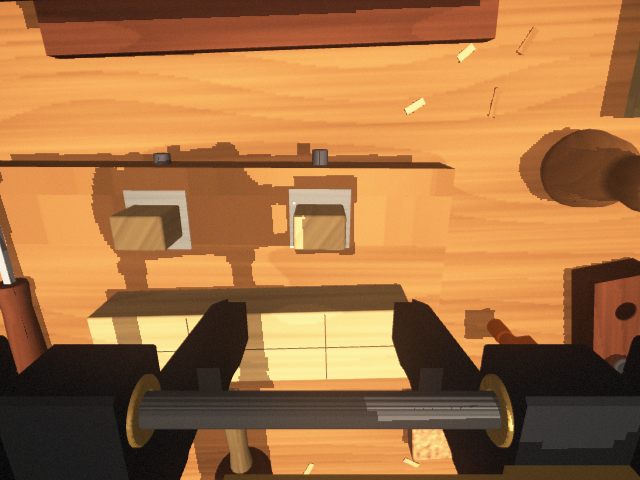

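View pics/h2.png

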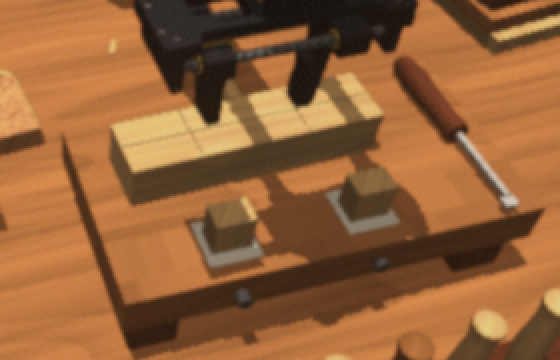

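```bash
python3 - <<'E'
from h import *
import pickle
c=pickle.load(open("top3.pkl","rb")); zm=c["z_map"]
def hz(u,v):
    d=np.linalg.inv(c["intrinsics"])@[u,v,1]; return (c["T"][:3,:3]@d*zm[v,u]+c["T"][:3,3]).round(4)
for u,v in [(184,141),(188,141),(264,143),(268,143),(272,143),(228,150)]: print(hz(u,v))
r=down(np.radians(-92))
manip.move_pose([0.505,0.148,0.23],r)
manip.set_gripper(0.0,15)
manip.move_linear([0.505,0.148,0.112],rate=.1); manip.dwell(.1); S()
c=cam("wrist"); cv2.imwrite("pics/i1.png",c["image"]); pickle.dump(c,open("w4.pkl","wb"))
E
```

```text
[0.6756 0.2169 0.1356]
[0.6747 0.2093 0.139 ]
[0.669  0.0791 0.1412]
[0.5518 0.029  0.6453]
[0.5508 0.0258 0.6492]
[0.6669 0.1474 0.0993]
 29.99 [0.5057 0.1482 0.1129] F [-0.   1.4  0.8] M [ 0.02 -0.    0.02] yaw -92.0 tilt [0.0016 0.0004] w 0.0003
```

View pics/i1.png

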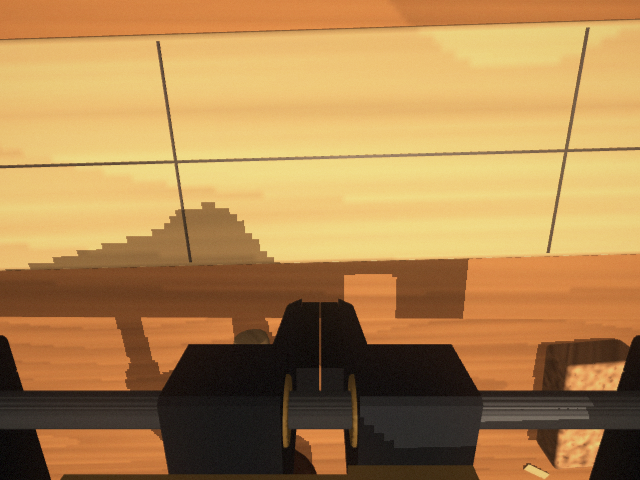

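```bash
cat > push.py <<'E'
from h import *
def push(x0,x1,step,fmax,rate,z=.112):
    x=x0
    while x<x1:
        x=min(x+step,x1); y=.148-.0349*(x-.505)
        manip.move_linear([x,y,z],rate=rate)
        s=manip.state(); f=s["contact_force"]
        print(round(s["clock"],2),"cmd",round(x,4),s["tool_pos"].round(4),"F",f.round(1))
        if -f[0]>fmax or abs(f[2])>12: print("STOP"); return x,True
    return x,False
E
python3 - <<'E'
from push import *
x,st=push(.505,.529,.024,5,.08)
if not st: x,st=push(x,.577,.004,11,.025)
S()
E
```

```text
30.49 cmd 0.529 [0.5296 0.1471 0.1119] F [-1.   0.4  0.3]
30.8 cmd 0.533 [0.533  0.147  0.1119] F [ 0.3 -0.3 -0.1]
31.11 cmd 0.537 [0.537  0.1469 0.1119] F [-0.5 -0.8  0.9]
31.42 cmd 0.541 [0.541  0.1468 0.1119] F [-1.6 -0.  -0.1]
31.73 cmd 0.545 [0.5454 0.1466 0.112 ] F [-0.1  0.2 -1.6]
32.03 cmd 0.549 [0.5494 0.1464 0.112 ] F [-0.8  0.5  0.2]
32.34 cmd 0.553 [0.5534 0.1463 0.112 ] F [-1.4  0.2 -0.5]
32.65 cmd 0.557 [0.5574 0.1461 0.112 ] F [-0.5  0.8 -0.2]
32.96 cmd 0.561 [0.5614 0.146  0.112 ] F [-0.5 -0.3 -1.2]
33.27 cmd 0.565 [0.5653 0.1459 0.112 ] F [ 0.1  0.1 -0. ]
33.58 cmd 0.569 [0.5694 0.1458 0.112 ] F [-0.2 -0.3  0.5]
33.88 cmd 0.573 [0.5734 0.1456 0.112 ] F [-1.6  0.4 -0.7]
34.19 cmd 0.577 [0.5774 0.1455 0.112 ] F [-0.6  0.1 -0.1]
 34.19 [0.5774 0.1455 0.112 ] F [-0.6  0.1 -0.1] M [ 0.06  0.16 -0.06] yaw -92.0 tilt [0.0007 0.    ] w 0.0003
```

```bash
python3 - <<'E'
from push import *
c=cam("wrist"); cv2.imwrite("pics/j1.png",c["image"])
c=cam("scene"); cv2.imwrite("pics/j2.png",c["image"][170:350,280:560].repeat(2,0).repeat(2,1))
E
```

```text
(no output)
```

View pics/j1.png

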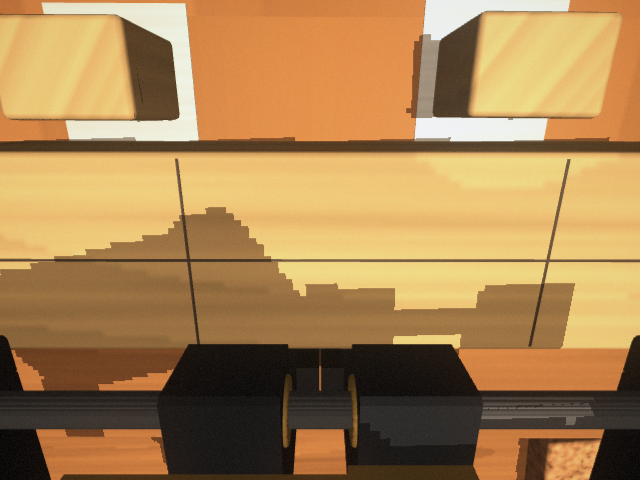

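View pics/j2.png

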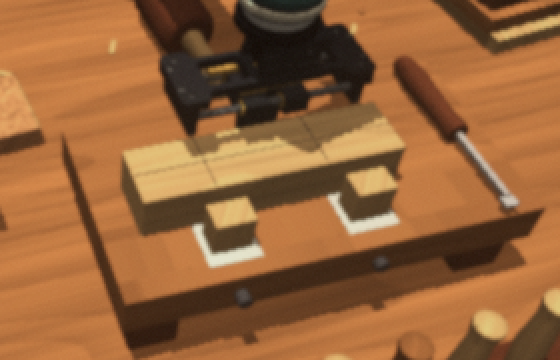

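The blank has slid squarely and its near edge is level at row 348. A small gap to both dogs remains (rows 118–142), so I'm continuing gently.

```bash
python3 - <<'E'
from push import *
x,st=push(.577,.583,.002,8,.02)
if not st: x,st=push(x,.605,.001,8,.01)
S()
E
```

```text
34.54 cmd 0.579 [0.579  0.1454 0.112 ] F [-2.8 -0.4  0.3]
34.79 cmd 0.581 [0.5812 0.1453 0.112 ] F [-1.3  0.1  0.6]
35.04 cmd 0.583 [0.5833 0.1453 0.112 ] F [-1.5  0.4  1. ]
35.29 cmd 0.584 [0.584  0.1452 0.112 ] F [-1.1  0.2  0.6]
35.54 cmd 0.585 [0.5851 0.1452 0.112 ] F [-2.3  0.1  0.5]
35.79 cmd 0.586 [0.5854 0.1451 0.112 ] F [-5.2  0.   3. ]
36.04 cmd 0.587 [0.5853 0.1451 0.112 ] F [-8.6 -0.6  5.1]
STOP
 36.04 [0.5853 0.1451 0.112 ] F [-8.6 -0.6  5.1] M [0.08 1.04 0.02] yaw -92.0 tilt [-0.0037 -0.0003] w 0.0007
```

```bash
python3 - <<'E'
from push import *
x,st=push(.587,.590,.0007,12,.01)
c=cam("wrist"); cv2.imwrite("pics/k1.png",c["image"]); S()
E
```

```text
36.29 cmd 0.5877 [0.5853 0.1451 0.112 ] F [-10.5  -0.3   6.5]
36.54 cmd 0.5884 [0.5853 0.1451 0.112 ] F [-13.2  -0.    7.7]
STOP
 36.59 [0.5853 0.1451 0.112 ] F [-11.8  -0.2   7.4] M [ 0.04  1.58 -0.02] yaw -91.99 tilt [-0.0066 -0.0005] w 0.0006
```

View pics/k1.png

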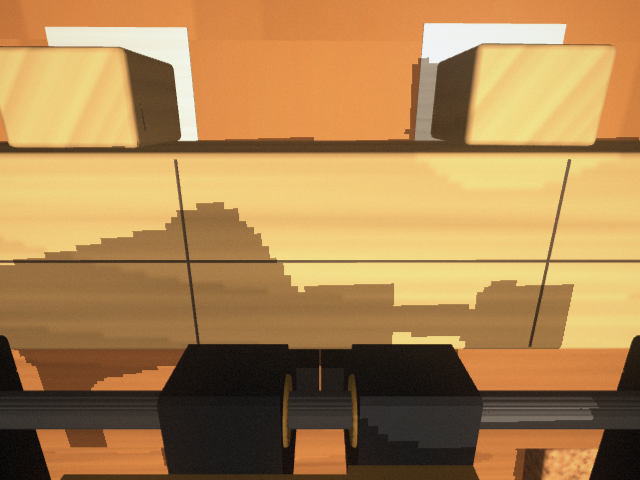

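```bash
python3 - <<'E'
import cv2,numpy as np
im=cv2.imread("pics/k1.png")
a=cv2.resize(im[125:165,60:190],None,fx=6,fy=6,interpolation=cv2.INTER_CUBIC)
b=cv2.resize(im[125:165,480:610],None,fx=6,fy=6,interpolation=cv2.INTER_CUBIC)
cv2.imwrite("pics/k2.png",np.clip(np.vstack([a,b]).astype(float)*1.3,0,255).astype(np.uint8))
E
```

```text
(no output)
```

View pics/k2.png

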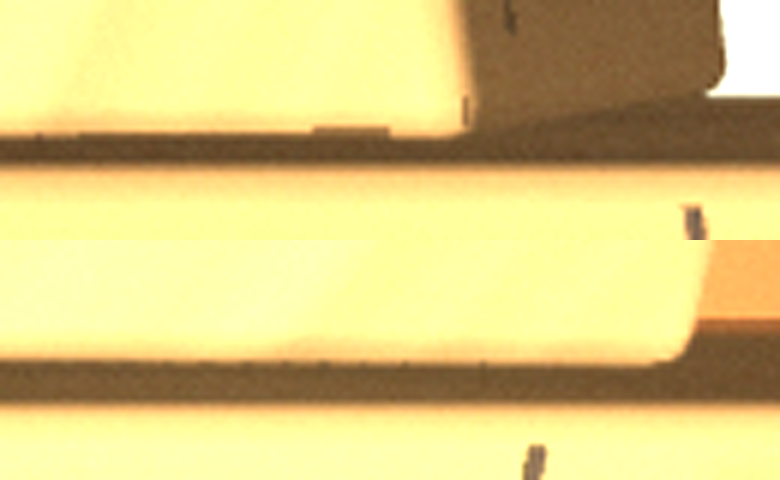

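The blank bears on the fitted dog (left). On the fitted-in dog (right) the dark strip is 6.8 px against 4.7 px, so a gap of about 0.7 mm remains. I'll push again closer to the loose dog, still between the two dogs.

```bash
python3 - <<'E'
from push import *
manip.move_linear([.575,.1455,.112],rate=.05)
manip.move_linear([.577,.112,.112],rate=.08)
x=.577
while x<.595:
    x+=.0025 if x<.582 else .0007
    manip.move_linear([x,.112-.035*(x-.577),.112],rate=.012)
    s=manip.state();f=s["contact_force"];print(round(s["clock"],2),round(x,4),s["tool_pos"].round(4),f.round(1))
    if -f[0]>10: break
c=cam("wrist"); cv2.imwrite("pics/l1.png",c["image"]); S()
E
```

```text
37.93 0.5795 [0.5796 0.1122 0.112 ] [-0.3 -0.2  0.3]
38.29 0.582 [0.5821 0.1119 0.112 ] [0.2 0.4 0.4]
38.65 0.5845 [0.5844 0.1117 0.1119] [-1.4 -0.3 -0.1]
38.9 0.5852 [0.5843 0.1117 0.1119] [-5.7 -0.5  3.8]
39.15 0.5859 [0.5844 0.1116 0.1119] [-6.6 -1.2  5.2]
39.4 0.5866 [0.5845 0.1115 0.1119] [-9.  -1.2  7.2]
39.65 0.5873 [0.5845 0.1115 0.1119] [-10.7   0.3   8. ]
 39.7 [0.5845 0.1115 0.112 ] F [-11.1  -1.    9.7] M [0.05 1.47 0.13] yaw -91.99 tilt [-0.0059 -0.0005] w 0.0006
```

View pics/l1.png

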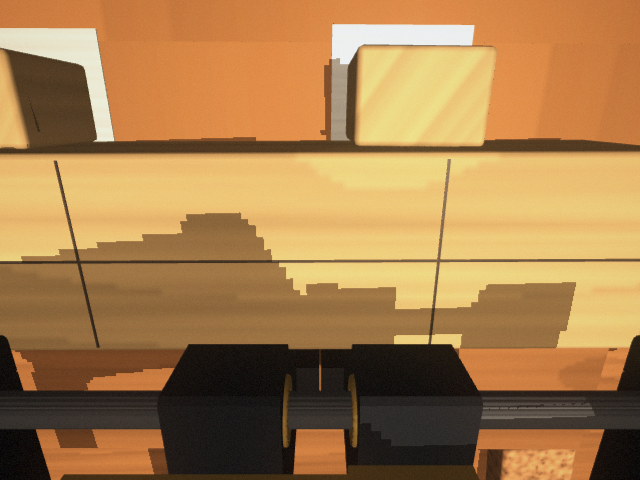

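```bash
python3 - <<'E'
import cv2,numpy as np
im=cv2.imread("pics/l1.png")
a=cv2.resize(im[125:165,0:130],None,fx=6,fy=6,interpolation=cv2.INTER_CUBIC)
b=cv2.resize(im[125:165,380:510],None,fx=6,fy=6,interpolation=cv2.INTER_CUBIC)
cv2.imwrite("pics/l2.png",np.clip(np.vstack([a,b]).astype(float)*1.3,0,255).astype(np.uint8))
E
```

```text
(no output)
```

View pics/l2.png

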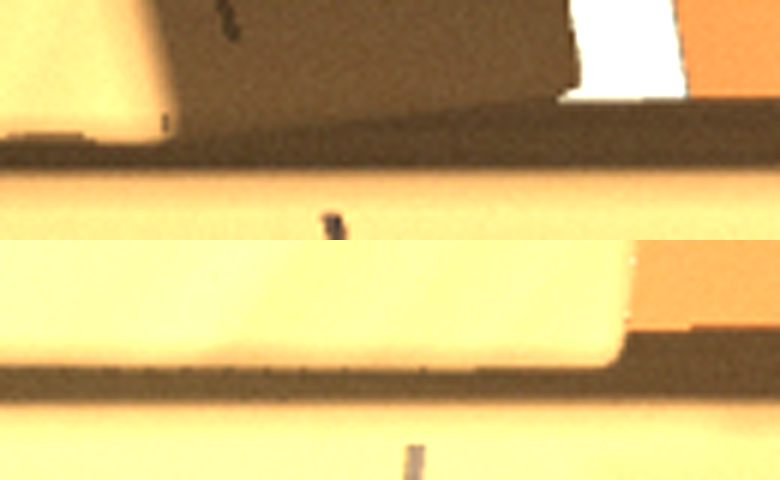

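```bash
python3 - <<'E'
from h import *
c=cam("wrist")
g=cv2.cvtColor(c["image"],cv2.COLOR_BGR2GRAY).astype(float)
def edges(u):
    col=g[135:165,u]; up=cv2.resize(col[:,None],(1,300),interpolation=cv2.INTER_LINEAR).ravel()
    d=np.gradient(cv2.GaussianBlur(up[:,None],(1,9),0).ravel())
    return 135+(np.argmin(d[:200])+.5)/10-.5,135+(np.argmax(d)+.5)/10-.5
bx=np.array([.9994,-.0349]);
def rep(name,us):
    r=[]
    for u in us:
        a,b=edges(u); p=ray(c,[(u,a)],.14)[0,:2]; q=ray(c,[(u,b)],.15)[0,:2]; r.append((a,b,p@bx*1e3,q@bx*1e3))
    r=np.array(r);print(name,r.round(2)[::max(1,len(r)//6)].tolist(),"med gap",np.median(r[:,2]-r[:,3]).round(2))
rep("fitted",range(2,24,2)); rep("loose",range(362,482,4))
S()
E
```

```text
fitted [[146.55, 152.75, 656.09, 655.21], [146.55, 153.75, 656.09, 654.94], [146.55, 153.55, 656.09, 654.99], [146.55, 153.55, 656.09, 654.99], [146.55, 153.55, 656.09, 654.99], [146.55, 153.45, 656.09, 655.02], [147.55, 153.45, 655.8, 655.02], [148.45, 153.55, 655.54, 654.99], [148.45, 153.45, 655.54, 655.02], [148.45, 153.55, 655.54, 655.0], [148.45, 153.55, 655.54, 655.0]] med gap 0.88
loose [[145.45, 152.45, 656.54, 655.41], [145.45, 152.45, 656.55, 655.42], [145.55, 152.45, 656.53, 655.42], [145.55, 152.45, 656.54, 655.43], [145.75, 152.45, 656.49, 655.44], [145.55, 152.45, 656.55, 655.44]] med gap 1.11
 39.75 [0.5845 0.1115 0.1119] F [-10.6  -0.7   8.3] M [-0.05  1.49  0.09] yaw -91.99 tilt [-0.006  -0.0005] w 0.0005
```

```bash
python3 - <<'E'
from push import *
manip.move_linear([.578,.1115,.112],rate=.05)
manip.move_linear([.578,.102,.112],rate=.05)
x=.578;z=.112
while x<.595:
    x+=.0025 if x<.582 else .0005
    manip.move_linear([x,.102-.035*(x-.577),z],rate=.012)
    s=manip.state();f=s["contact_force"];print(round(s["clock"],2),round(x,4),round(z,4),s["tool_pos"].round(4),f.round(1))
    if f[2]>1.5: z+=.0008
    if -f[0]>11: break
c=cam("wrist"); cv2.imwrite("pics/m1.png",c["image"]); 
g=cv2.cvtColor(c["image"],cv2.COLOR_BGR2GRAY).astype(float)
b=c["image"][125:165,300:460]; cv2.imwrite("pics/m2.png",cv2.resize(b,None,fx=5,fy=5,interpolation=cv2.INTER_CUBIC))
S()
E
```

```text
40.78 0.5805 0.112 [0.5806 0.1019 0.112 ] [ 0.6 -0.6  0.2]
41.14 0.583 0.112 [0.5831 0.1018 0.112 ] [ 0.2  0.2 -0.8]
41.39 0.5835 0.112 [0.5835 0.1018 0.112 ] [ 0.  -0.6  0.8]
41.64 0.584 0.112 [0.584  0.1018 0.112 ] [ 0.4  0.1 -0.8]
41.89 0.5845 0.112 [0.5842 0.1017 0.112 ] [-1.4 -0.5  0.9]
42.14 0.585 0.112 [0.5842 0.1017 0.1119] [-5.  -0.   4.6]
42.39 0.5855 0.1128 [0.5844 0.1016 0.1121] [-5.4 -1.4  1.3]
42.64 0.586 0.1128 [0.5844 0.1015 0.112 ] [-6.6 -0.   2. ]
42.89 0.5865 0.1136 [0.5846 0.1013 0.1123] [-6.2 -0.4  0.1]
43.14 0.587 0.1136 [0.5847 0.1013 0.1123] [-7.9 -0.6  1.1]
43.39 0.5875 0.1136 [0.5847 0.1013 0.1122] [-8.4 -1.2  0.8]
43.64 0.588 0.1136 [0.5848 0.1012 0.1122] [-10.4  -1.3   3.1]
43.89 0.5885 0.1144 [0.585  0.1011 0.1126] [-10.1  -0.4   2.3]
44.14 0.589 0.1152 [0.5851 0.101  0.113 ] [-10.3  -2.    0.3]
44.39 0.5895 0.1152 [0.5851 0.1009 0.113 ] [-13.   -1.    0.4]
 44.44 [0.5851 0.1009 0.1129] F [-11.   -1.4   1.6] M [-0.14  1.61  0.13] yaw -91.98 tilt [-0.0097 -0.0015] w 0.0003
```

View pics/m2.png

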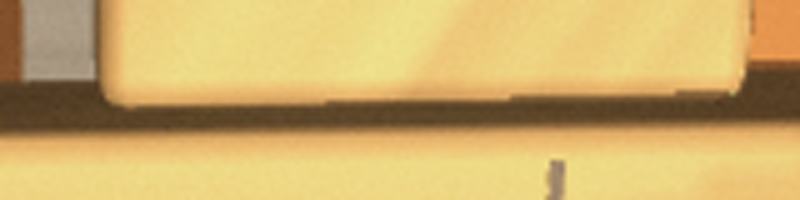

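```bash
python3 - <<'E'
from push import *
manip.move_linear([.577,.1015,.112],rate=.05)
manip.move_linear([.577,.135,.112],rate=.07)
x=.577;z=.112
while x<.595:
    x+=.0025 if x<.582 else .0005
    manip.move_linear([x,.135-.035*(x-.577),z],rate=.012)
    s=manip.state();f=s["contact_force"];print(round(s["clock"],2),round(x,4),round(z,4),s["tool_pos"].round(4),f.round(1))
    if f[2]>1.5: z+=.0008
    if -f[0]>9: break
S()
manip.move_linear([.565,.1355,.112],rate=.06)
manip.move_linear([.565,.1355,.25],rate=.15)
r=down(np.radians(-92))
manip.move_pose([.64,.147,.25],r); manip.dwell(.15); S()
c=cam("wrist"); cv2.imwrite("pics/n1.png",c["image"])
import pickle; pickle.dump(c,open("w5.pkl","wb"))
c=cam("scene"); cv2.imwrite("pics/n2.png",c["image"])
E
```

```text
45.83 0.5795 0.112 [0.5796 0.1346 0.112 ] [0.1 1.  0.3]
46.19 0.582 0.112 [0.5821 0.1348 0.112 ] [-0.3  0.2  0.2]
46.55 0.5845 0.112 [0.5846 0.1348 0.112 ] [-0.7  0.1 -0.9]
46.8 0.585 0.112 [0.585  0.1347 0.112 ] [ 0.7 -0.2  0.2]
47.05 0.5855 0.112 [0.5853 0.1347 0.112 ] [-0.9  0.7  0.9]
47.3 0.586 0.112 [0.5853 0.1347 0.1119] [-4.2 -0.6  2.4]
47.55 0.5865 0.1128 [0.5857 0.1347 0.1122] [-4.9  1.2 -0.2]
47.8 0.587 0.1128 [0.5857 0.1347 0.1122] [-5.9  1.   0.6]
48.05 0.5875 0.1128 [0.5857 0.1347 0.1121] [-8.4  0.9  1.9]
48.3 0.588 0.1136 [0.5857 0.1346 0.1124] [-8.6  0.8  0.1]
48.55 0.5885 0.1136 [0.5857 0.1347 0.1124] [-8.8  0.8  1.8]
48.8 0.589 0.1144 [0.5858 0.1346 0.1127] [-8.8  0.6  1.1]
49.05 0.5895 0.1144 [0.5858 0.1346 0.1127] [-10.5   2.    1.7]
 49.05 [0.5858 0.1346 0.1127] F [-10.5   2.    1.7] M [0.24 1.57 0.17] yaw -91.98 tilt [-0.0081 -0.0006] w 0.0003
 51.23 [0.6387 0.1468 0.249 ] F [-1.4 -0.5 -1. ] M [-0.    0.01  0.  ] yaw -91.99 tilt [-0.0024 -0.0004] w 0.0004
```

View pics/n1.png

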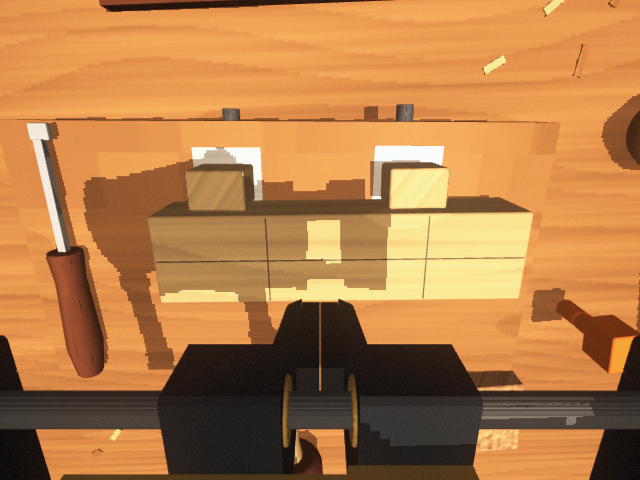

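View pics/n2.png

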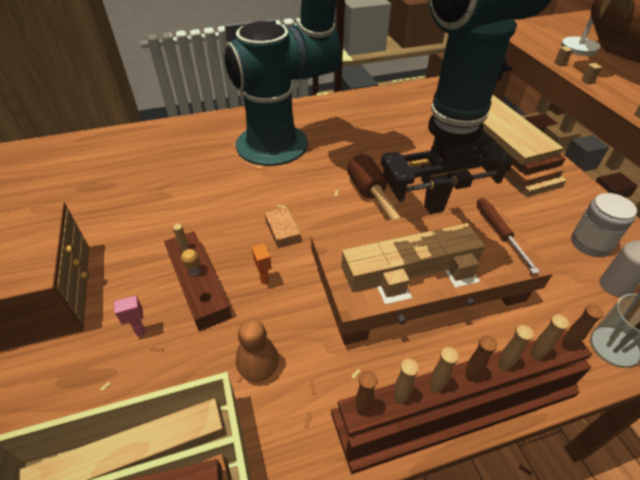

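```bash
python3 - <<'E'
from h import *
manip.move_linear([.577,.147,.185],rate=.1); manip.dwell(.1); S()
c=cam("wrist"); im=c["image"]
print(proj(c,[[.66,.078,.14],[.6636,.216,.14],[.66,.147,.1]]))
a=cv2.resize(im[80:150,130:260],None,fx=6,fy=4.2,interpolation=cv2.INTER_CUBIC)
b=cv2.resize(im[80:150,390:520],None,fx=6,fy=4.2,interpolation=cv2.INTER_CUBIC)
cv2.imwrite("pics/o1.png",np.vstack([a,b])); cv2.imwrite("pics/o2.png",im)
E
```

```text
52.48 [0.578  0.1471 0.1858] F [-0.4 -1.  -0.6] M [0.05 0.   0.01] yaw -92.01 tilt [0.0016 0.0003] w 0.0006
[[458.03615654 116.97929988]
 [171.40769008 119.34243725]
 [315.57267746 121.34702859]]
```

View pics/o1.png

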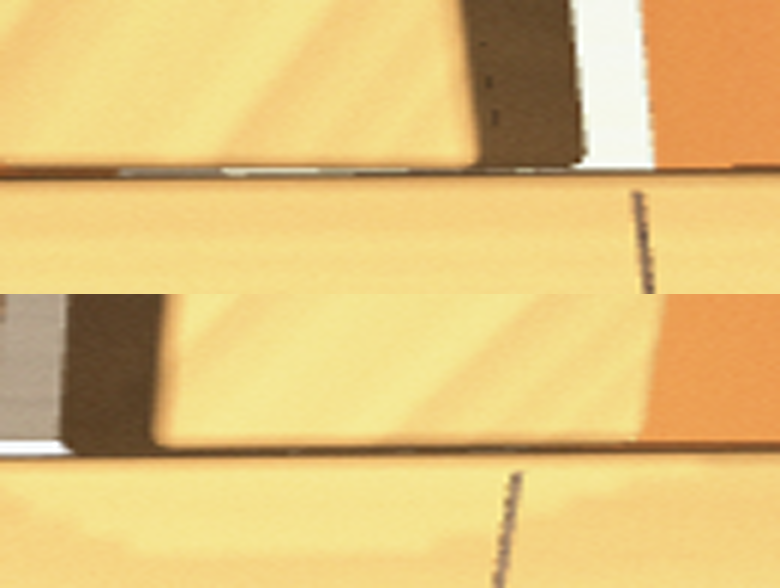

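View pics/o2.png

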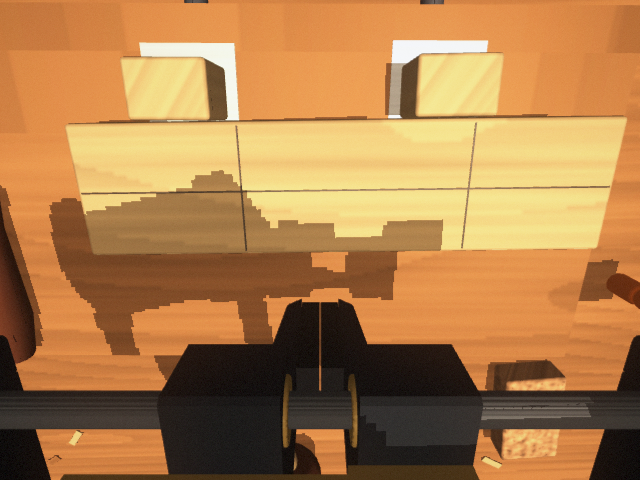

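From directly overhead, the loose-dog side (right) is closed. At the fitted dog (left) a sliver of about 1 mm now shows, wider at its left end. I'll push a little towards the fitted dog's side.

```bash
python3 - <<'E'
from push import *
manip.move_linear([.568,.165,.18],rate=.1)
manip.move_linear([.568,.165,.112],rate=.1)
manip.move_linear([.5835,.1645,.112],rate=.04)
x=.5835;z=.112
while x<.597:
    x+=.0006
    manip.move_linear([x,.1645-.035*(x-.5835),z],rate=.012)
    s=manip.state();f=s["contact_force"];print(round(s["clock"],2),round(x,4),round(z,4),s["tool_pos"].round(4),f.round(1))
    if f[2]>1.: z+=.0007
    if -f[0]>13: break
S()
manip.move_linear([.57,.165,.112],rate=.06)
manip.move_linear([.57,.165,.18],rate=.15)
manip.move_linear([.577,.147,.185],rate=.1); manip.dwell(.1); S()
c=cam("wrist"); im=c["image"]
a=cv2.resize(im[80:150,130:260],None,fx=6,fy=4.2,interpolation=cv2.INTER_CUBIC)
b=cv2.resize(im[80:150,390:520],None,fx=6,fy=4.2,interpolation=cv2.INTER_CUBIC)
cv2.imwrite("pics/p1.png",np.vstack([a,b])); cv2.imwrite("pics/p2.png",im)
E
```

```text
54.52 0.5841 0.112 [0.5839 0.1645 0.1119] [-0.7 -1.  -0.4]
54.77 0.5847 0.112 [0.5847 0.1645 0.112 ] [-0.4 -0.4 -1.3]
55.02 0.5853 0.112 [0.5853 0.1644 0.112 ] [-0.   0.5 -0. ]
55.27 0.5859 0.112 [0.5859 0.1644 0.112 ] [ 0.5 -0.4  0.2]
55.52 0.5865 0.112 [0.586  0.1644 0.112 ] [-3.1 -0.4  2.3]
55.77 0.5871 0.1127 [0.5863 0.1645 0.1121] [-2.6  0.9 -0.4]
56.02 0.5877 0.1127 [0.5863 0.1645 0.1121] [-6.1  0.7  1.5]
56.27 0.5883 0.1134 [0.5864 0.1644 0.1124] [-6.   1.5 -0.1]
56.52 0.5889 0.1134 [0.5863 0.1644 0.1123] [-8.7  2.   0.7]
56.77 0.5895 0.1134 [0.5863 0.1644 0.1122] [-9.7  1.5  2. ]
57.02 0.5901 0.1141 [0.5863 0.1643 0.1125] [-9.7  0.5  2.1]
57.27 0.5907 0.1148 [0.5864 0.1643 0.1128] [-10.8   2.    0.3]
57.52 0.5913 0.1148 [0.5863 0.1643 0.1127] [-13.2   1.6   0.9]
 57.52 [0.5863 0.1643 0.1127] F [-13.2   1.6   0.9] M [0.35 1.74 0.19] yaw -91.98 tilt [-0.0107 -0.0008] w 0.0003
 59.08 [0.5768 0.1467 0.1845] F [ 0.5  0.1 -0.1] M [-0.02  0.03 -0.03] yaw -92.04 tilt [-0.0009  0.    ] w 0.0006
```

View pics/p1.png

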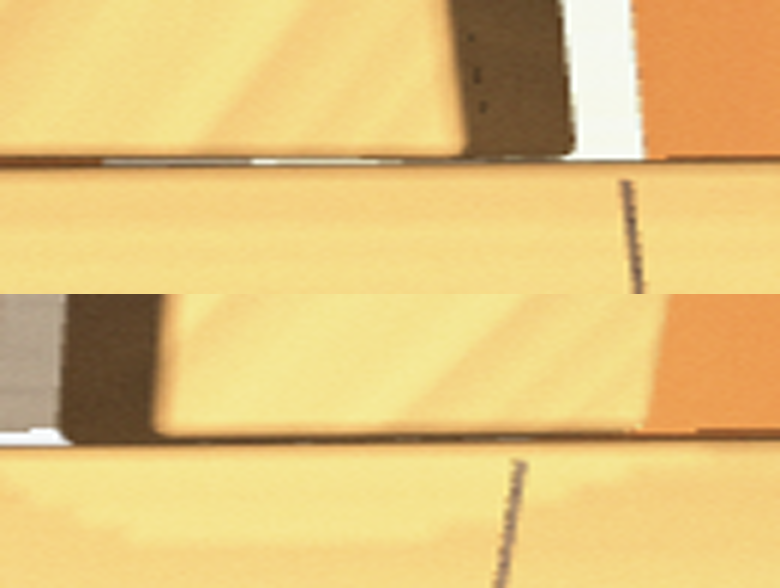

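The sliver at the fitted dog has shrunk: its inner corner touches, and the loose dog's face is closed. I'll make one last push exactly midway between the dogs to settle both, then do the final check.

```bash
python3 - <<'E'
from push import *
manip.move_linear([.568,.150,.18],rate=.12)
manip.move_linear([.568,.150,.113],rate=.12)
manip.move_linear([.5835,.1495,.113],rate=.05)
x=.5835;z=.113
while x<.597:
    x+=.001
    manip.move_linear([x,.1495-.035*(x-.5835),z],rate=.012)
    s=manip.state();f=s["contact_force"];print(round(s["clock"],2),round(x,4),round(z,4),s["tool_pos"].round(4),f.round(1))
    if f[2]>0.7: z+=.0009
    if -f[0]>13.5 or s["clock"]>64: break
manip.move_linear([.57,.150,.113],rate=.07)
manip.move_linear([.57,.150,.18],rate=.15)
manip.move_linear([.577,.147,.185],rate=.1); manip.dwell(.1); S()
c=cam("wrist"); im=c["image"]
a=cv2.resize(im[80:150,130:260],None,fx=6,fy=4.2,interpolation=cv2.INTER_CUBIC)
b=cv2.resize(im[80:150,390:520],None,fx=6,fy=4.2,interpolation=cv2.INTER_CUBIC)
cv2.imwrite("pics/q1.png",np.vstack([a,b])); cv2.imwrite("pics/q2.png",im)
E
```

```text
60.79 0.5845 0.113 [0.5843 0.1495 0.1129] [-0.4  0.3 -0.1]
61.04 0.5855 0.113 [0.5855 0.1494 0.113 ] [-0.5  0.3  0.1]
61.29 0.5865 0.113 [0.5859 0.1495 0.113 ] [-3.8  1.3  2.3]
61.55 0.5875 0.1139 [0.586  0.1494 0.1131] [-5.7  0.7  1.4]
61.81 0.5885 0.1148 [0.586  0.1493 0.1134] [-6.4  2.3 -0.6]
62.06 0.5895 0.1148 [0.586  0.1494 0.1133] [-9.2  0.6  2. ]
62.32 0.5905 0.1157 [0.5861 0.1492 0.1137] [-11.5   1.8   1.5]
62.58 0.5915 0.1166 [0.5861 0.1491 0.114 ] [-12.7   1.8   1.3]
62.83 0.5925 0.1175 [0.5861 0.149  0.1143] [-13.8   1.1  -0.3]
 64.26 [0.5766 0.1468 0.184 ] F [-0.4  0.5 -0.7] M [ 0.02  0.01 -0.  ] yaw -92.01 tilt [-0.0016 -0.0003] w 0.0005
```

View pics/q1.png

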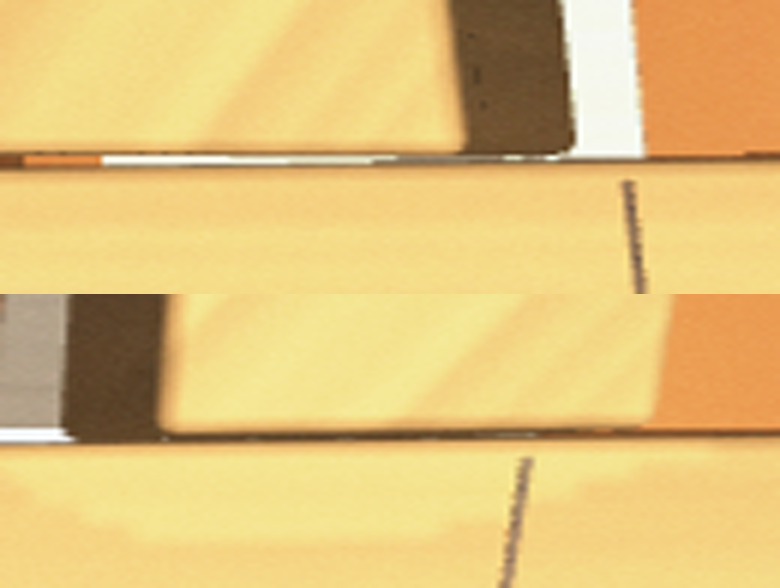

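View pics/q2.png

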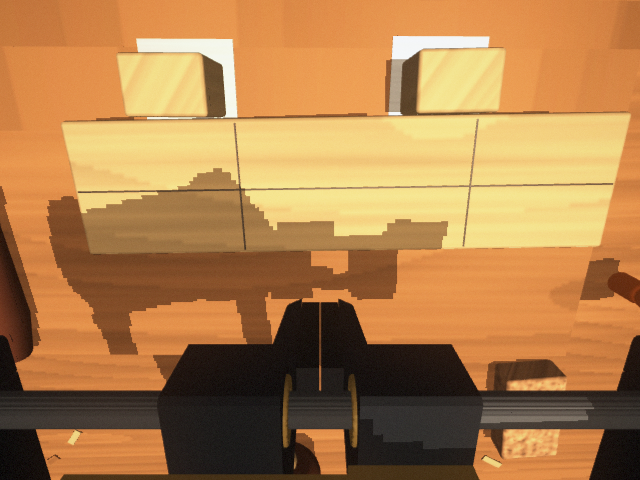

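```bash
python3 - <<'E'
from h import *
manip.move_linear([.565,.147,.21],rate=.1); S()
order.close_job()
E
```

```text
64.73 [0.5655 0.1472 0.2117] F [ 0.2 -0.2 -0.2] M [ 0.02  0.06 -0.  ] yaw -91.99 tilt [0.0029 0.0006] w 0.0004
the job is handed in; nothing more can be done
```

The dog is fully home in the bench hole and the blank is up against both dogs, though slightly out of flush at the fitted one. I handed the job in at about 65 s.

- **Dog:** I took the wooden block-headed dog from the caddy's far hole and found the bench hole with the wrist camera; the dog went in without searching. The highest push I read going past the plunger was about 7 N, below the 10–25 N you gave. The push then fell off near the bottom. The shoulder landed at the expected height (gripper reading 0.1162 m, 0.116 m expected), and I pressed to about 20 N before letting go. The depth image puts its top at about 141 mm, next to 136–139 mm for the fitted dog.
- **Blank:** I slid it up with 2–3 N. The first midway push left a gap of about 0.7 mm at the loose dog. A push near that dog then opened about 1 mm at the fitted dog, so I pushed near the fitted dog and once more midway, never above about 14 N.
- **Last look (overhead, wrist camera):** The loose dog's face looks closed against the blank. At the fitted dog a thin sliver of a few tenths of a millimetre shows, narrowest at its inner corner. The blank sits about 0.8° off the fitted dog's face. I put that down mainly to the hole lying about 1 mm off its nominal spot, but did not confirm it. The midway push left this sliver slightly wider than the push before it had, and I stopped there because time was short.
- **Other pieces:** In the last overall view nothing else appeared to have moved. The gripper was clear of everything at hand-in.

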